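Hang the dried serving board on the peg beside the first

TASK

The larger paddle board has dried in the rack: lift it out and hang it by the hole in its handle on the hook stand's peg, in front of the small board that already hangs there. Then push both boards right back along the peg, so that they hang snug together against the collar at its root, and let go. Be gentle: feel for the peg rather than forcing the board on, do not shove the stand or knock the small board off, and leave the other kitchen things where they are.

Things in the scene. Friction and masses are not known exactly. Their poses are not given: they have to be found in the camera images.
- board_hole (a point): Larger, darker paddle board, to be hung: centre of the 16 mm hole in its handle. x = hole axis (thickness), y across, z up. 12 mm thick, 0.13-0.27 kg; blade 124 wide, 118 high; handle 42 wide, sides parallel, end round. Hole 21 below the handle's end, 48 above the blade's shoulders. Grip the handle's two sides from above (closing along y): the peg then passes between the fingers.
- board_foot (a point): Middle of the larger board's lower edge, 166 mm under the hole. The board stands upright in the middle gap of the rack with this edge on the rails, 20 mm above the worktop, so its hole starts 186 mm up.
- first_hole (a point): Smaller, lighter paddle board already hanging on the peg, 20-26 mm in front of the post axis: centre of its 16 mm hole, axes as for the other. 12 mm thick; blade 104 wide, 100 high; handle 34 wide, round end; hole 17 below the handle's end, 148 above the lower edge. Loose: slides along the peg at under 2 N.
- hook_stand: Hook stand, 2.5 kg, standing loose by its weight. Origin on the post's axis at worktop level, z up. Dark wooden base 200 x 150 x 16 mm reaching 175 mm towards -x; steel post, 14 mm diameter, above a clamp collar (62 mm up). From the post's top a peg points along -x, roughly: 6 mm rod ending in a knob, 13 mm diameter, faces 67 and 74 mm from the post axis, edges a little rounded; at its root a collar, 22 mm diameter, front 12 mm from the post axis.
- peg_nominal (a point): Where the knob's front face would be, were the peg straight and level. The peg sits in a ball clamp in the post's top (pivot 222 mm up on the post axis), as last set by hand: turned up to 0.15 rad to either side and tilted up 0.03-0.10 rad, so the knob is up to 11 mm aside and 2-7 mm higher. No reading shows this: find it by touch or eye; light touches do not move it. The knob passes a hole with 1.5 mm to spare all round.
- rack: Fixed drying rack of light wood, 150 x 114 mm, origin at the centre of its underside: two rails along x at y = -42 and +42 mm, tops 20 mm up, each with six 8 mm dowels 24 mm apart that rise to 76 mm; boards stand across it (in the y-z plane) in the gaps of 16 mm.
- jar: Bystander: spice jar, 45 mm diameter, 106 mm high, standing; origin at the centre of its underside.
- timer: Bystander: round kitchen timer, 68 mm diameter, 53 mm high; origin at the centre of its underside.
There are look-alikes about, which are no part of the job. Of the things shaped like the part that bears board_hole, the wooden one is meant.

How it is judged:
By the outcome, as a careful person would: the job done as asked, in the order asked, and still so for the second after the job is handed in, with the robot touching nothing.
It also fails if it takes over 72 s, if anything falls off the work surface, if the arm or the gripper's body presses on something with over 40 N, if the wrist force passes 120 N, or if a joint passes its speed limit or range.

ROBOT

A 6-joint arm with a two-finger parallel gripper is mounted at the origin on a cart in front of the work surface, level with it; the furniture and walls round the work are solid. World frame = base frame: x ahead of the robot, y to its left, z up, the work surface at z = 0. Lengths are in m, angles in rad, forces in N, time in s.
With the tool pointing down it reaches from about 0.325 to 0.775 m from the base axis. Payload 5.5 kg.
Tool frame: the origin (TCP) lies between the finger pads; the fingertips stand 19 mm ahead of it and the grasp point (between the pads) is the TCP; x points along the fingers, y is the direction in which the jaws open and shut, and the axes are right-handed (so a half turn about x gives the same grasp; the last joint's range is limited). The gripper opens to 85 mm and grips with 20 to 120 N. Pads are 22 mm wide; open, the fingers measure 114 mm over their backs; the gripper's body (76 mm by 85 mm) begins 54 mm behind the grasp point. The pads swing forward as they close: fully open they stand 13 mm farther back than shut.
Start: joints at [1.165, 0.091, 1.231, -0, 1.82, -0.057], TCP at [0.205, 0.564, 0.25] pointing down, gripper open.
Joint ranges: [-2.87, 2.87], [-0.86, 2.18], [0.17, 2.46], [-1.51, 4.65], [0.06, 2.69], [-2.65, 2.65]. Speed limits (rad/s): [2.57, 2.57, 3.01, 3.14, 3.14, 3.14].

INTERFACE

Orientations are given as [roll, pitch, yaw] about the fixed x, y, z axes, in that order (R = Rz(yaw) Ry(pitch) Rx(roll)).
In Python, from workcell import * gives the robot as it stands. The module is installed in compiled form; this text tells all that it offers. Calls block until the motion is done:
- goto(position, orientation): joint-space move of the TCP to a pose.
- move_linear(position, orientation=None, velocity=0.15, f_stop=None): straight line of the TCP; orientation=None keeps the orientation; velocity is the mean speed in m/s. With f_stop (N) it stops when the force on the tool has changed by that much, and returns True; else False.
- move_joints(angles): joint-space move.
- grip(opening): opening from 0.0 (shut) to 1.0 (fully open); the grip force is fixed at half the most; returns when the fingers have stopped.
- dwell(seconds).
- solve_ik(position, orientation): joint angles nearest the present ones, or None.
- sense(): the state.
- camera(name): name is "side" or "top"; returns (picture, depth): 400x640x3 uint8, red, green, blue; 400x640 float32, m along the optical axis (not along the pixel's ray), 0 where there is no reading.
- calibration(name): a dict with "fx", "fy", "cx", "cy" (pixels), "pose" (4x4, takes a point from camera to world coordinates). Camera axes: x right, y up, looking along -z (the intrinsics and any distortion apply to the point x, -y, -z); pixel columns grow to the right and rows downward; lengths in m; the calibration is good to about 2 mm. A picture is of the moment at which its call begins. calibration takes no time and is no camera call.
A pose or a line that the arm cannot do raises Unreachable and nothing moves.
- job_done(): hands the job in, once; it reports no verdict.
Trained networks look in the newest picture that a camera, given by its name, has taken for a name from the list of things; names that differ only in an ending like _2 or _b are one class to them, and where a whole thing is asked for, a point or a joint stands for the part that bears it (a point fixed in the world has none). Each returns a list of dicts, best first, with "score" (0 to 1); they miss things now and then, are a little off and sometimes report something else, mostly with a low value. They report only what shows in the picture. A call takes as long as a camera call. They do not tell look-alikes from the thing itself.
- regions_of(thing, camera): "pixels" (400x640 bool, what is visible of it) and "box" ([left, top, right, bottom] in pixels, round what is visible of it).
The state is a dict: "t": time; "joint_pos": joint angles; "qvel": joint speeds; "joint_efforts": joint torques, N m; "eef_pos": TCP position; "orientation": TCP orientation; "contact_force": force on the tool from outside, world axes, zero at the start; "ft_torque": the same for the moment, N m; "width": opening from 0.0 (shut) to 1.0 (fully open).
Only numpy, scipy, OpenCV 4.12 (cv2) and the standard library are available. Lean on these libraries where they do the work, as an engineer would, in place of code of your own. Each camera call takes 0.05 s, during which the arm holds its last target. There are 200 camera calls.

## Working session

There is one attempt and no reset: what is moved stays moved. The work goes in short steps, each a Python script; the robot and the scene stay as the last script left them, time stands still between calls to the robot, and variables do not carry over. Pictures are saved under pics/ and viewed, about 8 in all and at most 12, crops included, and the job is handed in when it is done.

```bash
mkdir -p pics && cat > h.py <<'E'
from workcell import *
import numpy as np, cv2
def save(n,im): cv2.imwrite('pics/'+n,cv2.cvtColor(im,cv2.COLOR_RGB2BGR))
def pts(cam,depth,mask=None):
    c=calibration(cam); v,u=np.nonzero((depth>0)&(mask if mask is not None else True))
    d=depth[v,u]; p=np.stack([(u-c['cx'])/c['fx']*d,-(v-c['cy'])/c['fy']*d,-d,np.ones_like(d)])
    return (c['pose']@p)[:3].T,u,v
def proj(cam,P):
    c=calibration(cam); q=np.linalg.inv(c['pose'])@np.append(P,1)
    return c['cx']+c['fx']*q[0]/-q[2], c['cy']-c['fy']*q[1]/-q[2]
E
python3 - <<'E'
from h import *
for n in('side','top'):
    im,d=camera(n); save(n+'0.png',im); np.savez('pics/'+n+'0.npz',im=im,d=d)
    c=calibration(n); print(n,{k:(np.round(v,3).tolist()) for k,v in c.items()})
    for t in('board_hole','first_hole','hook_stand','rack','jar','timer'):
        for r in regions_of(t,n):
            P,u,v=pts(n,d,r['pixels'])
            print(t,round(r['score'],2),np.array(r['box']).round().tolist(),np.median(P,0).round(3) if len(P) else None, np.percentile(P,3,0).round(3) if len(P) else'', np.percentile(P,97,0).round(3) if len(P) else '')
print(sense()['t'])
E
```

```text
side {'fx': 463.87, 'fy': 463.87, 'cx': 321.879, 'cy': 193.136, 'pose': [[-1.0, 0.009, 0.021, 0.543], [0.012, -0.577, 0.817, 0.926], [0.019, 0.817, 0.576, 0.779], [0.0, 0.0, 0.0, 1.0]]}
board_hole 0.9 [292.0, 166.0, 335.0, 230.0] [ 0.542 -0.015  0.081] [ 0.49  -0.049  0.01 ] [0.588 0.014 0.176]
board_hole 0.82 [314.0, 215.0, 328.0, 301.0] [0.522 0.217 0.117] [0.508 0.148 0.033] [0.539 0.258 0.203]
board_hole 0.65 [397.0, 262.0, 436.0, 352.0] [0.34  0.324 0.085] [0.321 0.263 0.006] [0.357 0.372 0.181]
first_hole 0.75 [324.0, 111.0, 338.0, 170.0] [ 0.499 -0.213  0.152] [ 0.485 -0.462  0.027] [ 0.508 -0.177  0.231]
first_hole 0.52 [315.0, 116.0, 376.0, 202.0] [ 0.44  -0.225  0.015] [ 0.356 -0.286  0.004] [ 0.528 -0.141  0.222]
hook_stand 0.62 [317.0, 114.0, 379.0, 204.0] [ 0.441 -0.225  0.015] [ 0.357 -0.286  0.006] [ 0.529 -0.142  0.223]
rack 0.86 [282.0, 247.0, 358.0, 312.0] [0.532 0.202 0.018] [ 0.451  0.114 -0.002] [0.596 0.254 0.074]
jar 0.67 [248.0, 193.0, 272.0, 242.0] [0.668 0.031 0.068] [ 0.649 -0.     0.006] [0.69  0.038 0.106]
timer 0.82 [362.0, 215.0, 390.0, 244.0] [0.381 0.
[... 512 characters left out ...]
  0.115] [ 0.486 -0.052 -0.001] [0.582 0.015 0.186]
first_hole 0.65 [389.0, 199.0, 437.0, 215.0] [ 0.49  -0.218  0.167] [ 0.479 -0.272  0.082] [ 0.502 -0.177  0.234]
first_hole 0.58 [372.0, 187.0, 432.0, 263.0] [ 0.435 -0.216  0.015] [ 0.351 -0.29   0.01 ] [ 0.538 -0.147  0.223]
hook_stand 0.88 [373.0, 186.0, 431.0, 263.0] [ 0.434 -0.216  0.015] [ 0.351 -0.29   0.01 ] [ 0.54  -0.146  0.223]
rack 0.86 [229.0, 173.0, 279.0, 234.0] [0.5   0.198 0.018] [0.445 0.137 0.001] [0.592 0.248 0.076]
jar 0.74 [311.0, 136.0, 324.0, 158.0] [0.656 0.016 0.104] [ 0.643 -0.004  0.003] [0.682 0.035 0.109]
timer 0.57 [308.0, 239.0, 335.0, 264.0] [0.375 0.013 0.047] [ 0.345 -0.015 -0.   ] [0.404 0.042 0.055]
0.7
```

View pics/side0.png

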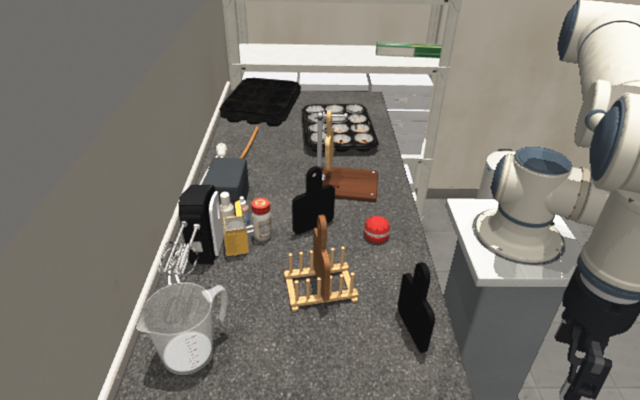

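View pics/top0.png

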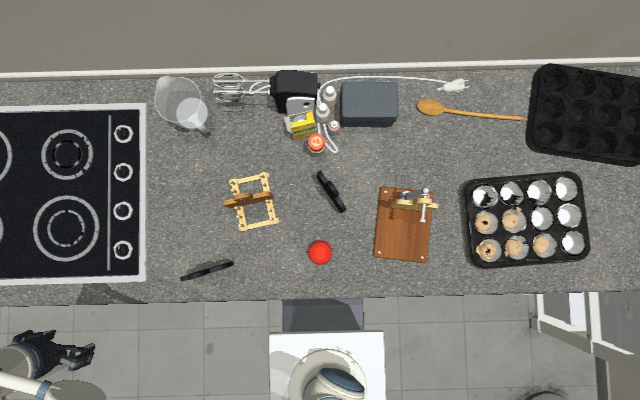

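Candidates for the board: two black ones at side (314,200) and (416,305), and the wooden one in the rack at side (321,258), top (248,200). I choose the wooden one. Next I check it in a crop and fit the geometry.

```bash
python3 - <<'E'
from h import *
S=np.load('pics/side0.npz');T=np.load('pics/top0.npz')
a=cv2.resize(S['im'][100:310,280:400],None,fx=2.8,fy=2.8,interpolation=cv2.INTER_CUBIC)
b=cv2.resize(T['im'][165:240,215:285],None,fx=4,fy=4,interpolation=cv2.INTER_CUBIC)
c=cv2.resize(T['im'][180:270,365:445],None,fx=3.3,fy=3.3,interpolation=cv2.INTER_CUBIC)
o=np.zeros((600,640,3),np.uint8);o[:a.shape[0],:a.shape[1]]=a;o[:b.shape[0],345:345+b.shape[1]]=b;o[300:300+c.shape[0],345:345+c.shape[1]]=c
save('crop1.png',o)
for n,D in(('side',S),('top',T)):
    P,u,v=pts(n,D['d'])
    def box(lo,hi): return P[((P>lo)&(P<hi)).all(1)]
    def rep(nm,Q):
        if len(Q)<5: print(n,nm,len(Q));return
        m=Q[:,:2].mean(0); w,V=np.linalg.eigh(np.cov(Q[:,:2].T)); d=V[:,1]; s=(Q[:,:2]-m)@d
        print(n,nm,len(Q),'mean',Q.mean(0).round(4),'dir',d.round(3),'sig',np.sqrt(w).round(4),'ext',(m+d*s.min()).round(4),(m+d*s.max()).round(4),'z',Q[:,2].min().round(3),Q[:,2].max().round(3))
    rep('board>85',box([.44,.1,.085],[.6,.28,.23]))
    rep('handle>145',box([.44,.1,.145],[.6,.28,.23]))
    rep('rack rails',box([.42,.1,.012],[.63,.28,.027]))
    rep('base',box([.33,-.33,.010],[.58,-.1,.022]))
    rep('small',box([.42,-.29,.06],[.515,-.14,.195]))
    rep('peg zone',box([.40,-.26,.20],[.60,-.16,.26]))
    Q=box([.40,-.26,.20],[.60,-.16,.26]); print(Q[np.argsort(Q[:,0])][::max(1,len(Q)//40)].round(3).tolist())
print(sense()['t'])
E
```

```text
side board>85 720 mean [0.5225 0.2154 0.1416] dir [-0.242  0.97 ] sig [0.0035 0.0301] ext [0.5405 0.1432] [0.5112 0.2607] z 0.085 0.207
side handle>145 272 mean [0.5232 0.2076 0.18  ] dir [-0.343  0.939] sig [0.0035 0.0116] ext [0.5324 0.1825] [0.5185 0.2205] z 0.145 0.207
side rack rails 802 mean [0.5262 0.2041 0.0182] dir [-1.    -0.022] sig [0.0413 0.0466] ext [0.6044 0.2058] [0.4429 0.2023] z 0.012 0.027
side base 1421 mean [ 0.4273 -0.2176  0.0143] dir [-0.771  0.637] sig [0.0398 0.0478] ext [ 0.5343 -0.3059] [ 0.3509 -0.1546] z 0.01 0.022
side small 320 mean [ 0.4978 -0.204   0.1355] dir [0.197 0.98 ] sig [0.0046 0.0268] ext [ 0.4831 -0.277 ] [ 0.5036 -0.1749] z 0.06 0.195
side peg zone 194 mean [ 0.5016 -0.2251  0.22  ] dir [-0.985  0.17 ] sig [0.0071 0.0222] ext [ 0.5403 -0.2318] [ 0.4523 -0.2166] z 0.2 0.235
[[0.452, -0.225, 0.23], [0.453, -0.215, 0.226], [0.455, -0.216, 0.223], [0.458, -0.222, 0.231], [0.46, -0.221, 0.223], [0.463, -0.218, 0.228], [0.469, -0.221, 0.226], [0.474, -0.223, 0.228], [0.479, -0.225, 0.224], [0.485, -0.225, 0.224], [0.49, -0.229, 0.222], [0.492, -
[... 2016 characters left out ...]
, 0.205], [0.489, -0.232, 0.23], [0.491, -0.225, 0.211], [0.491, -0.228, 0.236], [0.491, -0.224, 0.233], [0.492, -0.216, 0.23], [0.493, -0.235, 0.234], [0.494, -0.224, 0.233], [0.494, -0.215, 0.226], [0.496, -0.236, 0.232], [0.496, -0.225, 0.232], [0.497, -0.214, 0.222], [0.498, -0.234, 0.232], [0.498, -0.218, 0.231], [0.5, -0.231, 0.236], [0.501, -0.22, 0.234], [0.502, -0.214, 0.221], [0.506, -0.238, 0.219], [0.507, -0.238, 0.229], [0.508, -0.224, 0.22], [0.51, -0.23, 0.231], [0.512, -0.231, 0.228], [0.515, -0.228, 0.203], [0.516, -0.226, 0.21], [0.517, -0.228, 0.224], [0.519, -0.226, 0.203], [0.521, -0.234, 0.228], [0.523, -0.227, 0.218], [0.525, -0.229, 0.218], [0.532, -0.234, 0.211]]
0.7
```

View pics/crop1.png

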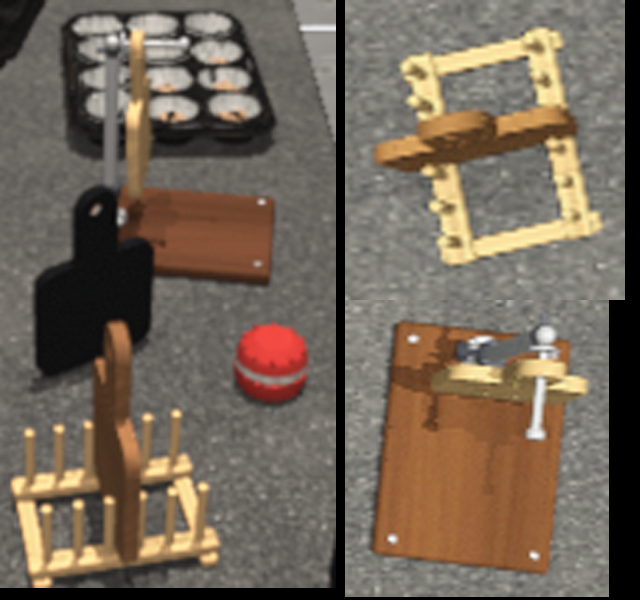

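The crop confirms it: the wooden board is in the middle gap of the rack, and the small pale board hangs on the peg, whose knob is at top (427,213). Next I refine yaw and peg from averaged frames.

```bash
python3 - <<'E'
from h import *
for n in('side','top'):
    Ds=np.stack([camera(n)[1] for _ in range(10)]); Ds[Ds==0]=np.nan
    print('noise',np.nanmedian(np.nanstd(Ds,0)))
    d=np.nan_to_num(np.nanmedian(Ds,0)); np.save(f'pics/{n}_d.npy',d)
    P,u,v=pts(n,d)
    def box(lo,hi): return P[((P>lo)&(P<hi)).all(1)]
    def rect(nm,Q):
        (c,s,a)=cv2.minAreaRect(Q[:,:2].astype(np.float32)*1000); print(n,nm,np.round(c,1),np.round(s,1),round(a,2))
    rect('rack',box([.42,.1,.014],[.63,.28,.024])); rect('rack2',box([.42,.1,.04],[.63,.28,.08]))
    rect('board',box([.44,.1,.09],[.6,.28,.23])); rect('base',box([.33,-.33,.012],[.58,-.1,.020])); rect('small',box([.47,-.29,.09],[.515,-.14,.16]))
    for nm,lo,hi in(('blade',[.44,.1,.095],[.6,.28,.13]),('handle',[.44,.1,.145],[.6,.28,.23])):
        Q=box(lo,hi); print(nm,Q.mean(0).round(4))
    for lo,hi in((.44,.462),(.462,.472),(.472,.482),(.482,.487)):
        Q=box([lo,-.25,.205],[hi,-.19,.25]); print('peg',lo,len(Q),np.c_[Q.min(0),Q.mean(0),Q.max(0)].T.round(4).tolist() if len(Q) else'')
    Q=box([.517,-.25,.07],[.55,-.21,.195]); print('post',len(Q),Q.mean(0).round(4),Q.min(0).round(3),Q.max(0).round(3))
from scipy.spatial.transform import Rotation as R
print(solve_ik([.52,.199,.26],[0,np.pi/2,.2]),solve_ik([.45,-.22,.4],[0,np.pi/2,-.12]),sense()['orientation'])
E
```

```text
noise 0.0017780138
side rack [524.4 193.9] [149.2 102.1] 11.06
side rack2 [522.4 202.5] [127.4 114.2] 11.31
side board [522.7 201. ] [ 12.2 117.1] 11.36
side base [ 449.8 -223.1] [146.5 196.5] 81.76
side small [ 496.4 -220.5] [89.5 13.3] 82.19
blade [0.5228 0.2209 0.1132]
handle [0.5232 0.2077 0.1801]
peg 0.44 18 [[0.4521, -0.2239, 0.2208], [0.456, -0.2201, 0.2265], [0.4604, -0.217, 0.2313]]
peg 0.462 9 [[0.4628, -0.2255, 0.2219], [0.4666, -0.2238, 0.2256], [0.4711, -0.2219, 0.2275]]
peg 0.472 8 [[0.4737, -0.2269, 0.2232], [0.4778, -0.2256, 0.2251], [0.4819, -0.2241, 0.2266]]
peg 0.482 2 [[0.4845, -0.2274, 0.2226], [0.4846, -0.2268, 0.2244], [0.4847, -0.2261, 0.2262]]
post 188 [ 0.5242 -0.2296  0.1354] [ 0.517 -0.234  0.071] [ 0.53  -0.226  0.195]
noise 0.0021360663
top rack [519.6 195.4] [149.4 102.1] 11.28
top rack2 [519.  197.5] [126.2 121.2] 11.31
top board [519.  198.3] [ 12.3 122.5] 11.41
top base [ 444.7 -221.7] [148.7 198.9] 82.01
top small [ 499.1 -228.1] [102.2  31.3] 81.93
blade [0.5157 0.1903 0.1145]
handle [0.5177 0.1954 0.1898]
peg 0.44 32 [[0.4459, -0.2264, 0.2196], [0.4523, -0.2211, 0.2285], [0.4619, -0.2146, 0.2331]]
peg 0.462 12 [[0.462, -0.2276, 0.2234], [0.4668, -0.2235, 0.2264], [0.4712, -0.2206, 0.2279]]
peg 0.472 12 [[0.4734, -0.2282, 0.2245], [0.4769, -0.2255, 0.226], [0.4804, -0.223, 0.2273]]
peg 0.482 6 [[0.4825, -0.2281, 0.2213], [0.4838, -0.2261, 0.2249], [0.4852, -0.2242, 0.2268]]
post 35 [ 0.5209 -0.2267  0.1372] [ 0.517 -0.23   0.073] [ 0.525 -0.226  0.194]
[ 3.04393777e-01 -2.33922779e-02  1.33052967e+00 -4.44089210e-16
  1.83445526e+00 -1.46640255e+00] [-0.52264944 -0.08894275  1.1398199   0.          2.0907155  -1.97344576] [-1.58502392  1.57076632 -1.93379503]
```

```bash
python3 - <<'E'
from h import *
o=[0,np.pi/2,.197]
goto([.5209,.1985,.27],o)
print(move_linear([.5209,.1985,.174],o,velocity=.08,f_stop=6)); s=sense(); print(s['t'],s['eef_pos'],s['contact_force'])
im,d=camera('side'); save('g1.png',cv2.resize(im[120:320,240:400],None,fx=3,fy=3))
grip(.0); s=sense(); print(s['t'],s['eef_pos'],s['width'],s['contact_force'])
E
```

```text
False
4.8083 [0.52122185 0.19860708 0.17483267] [ 0.00367583 -0.23290603 -0.48629558]
5.3333 [0.5210782  0.19835967 0.17435174] 0.4779353498978148 [ 1.01872325 -1.78409257  2.66728285]
```

View pics/g1.png

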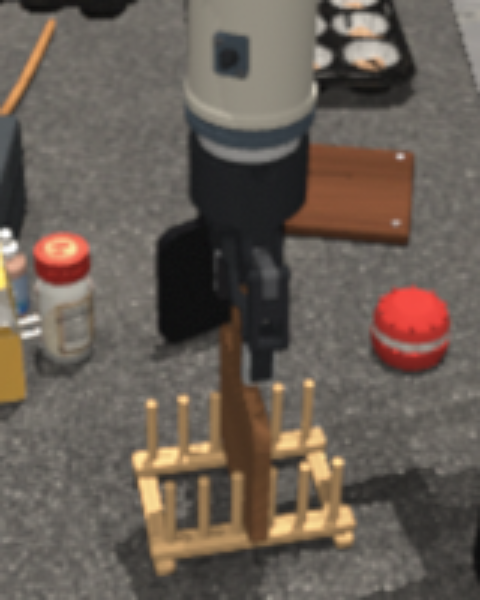

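```bash
python3 - <<'E'
from h import *
move_linear([.521,.1985,.32],[0,np.pi/2,.197],velocity=.12)
o=[0,np.pi/2,-.165]
move_linear([.521,.1985,.415],[0,np.pi/2,.197],velocity=.15); print(sense()['contact_force'])
goto([.452,-.2212,.415],o); dwell(.2); s=sense(); print(s['t'],s['eef_pos'],s['width'],s['contact_force'])
im,d=camera('side'); 
it,dt=camera('top'); np.savez('pics/a.npz',ds=d,dt=dt)
a=cv2.resize(im[50:220,270:400],None,fx=3,fy=3); b=cv2.resize(it[160:270,350:450],None,fx=3.5,fy=3.5); z=np.zeros((510,745,3),np.uint8); z[:,:390]=a; z[:385,395:]=b; save('lift.png',z)
r=move_linear([.452,-.2212,.375],o,velocity=.02,f_stop=2); s=sense(); print(r,s['t'],s['eef_pos'],s['contact_force'],s['width'])
move_linear([.452,-.2212,s['eef_pos'][2]+.008],o,velocity=.05)
E
```

```text
[ 0.54655415  0.36031116 -2.91765989]
9.25 [ 0.45245381 -0.22045421  0.41494589] 0.4852620480528433 [-0.85503207 -0.14782187 -2.06650749]
True 10.7 [ 0.45193968 -0.22116437  0.3855808 ] [-0.04774795 -0.51101572  4.26486892] 0.4813156134827709
```

View pics/lift.png

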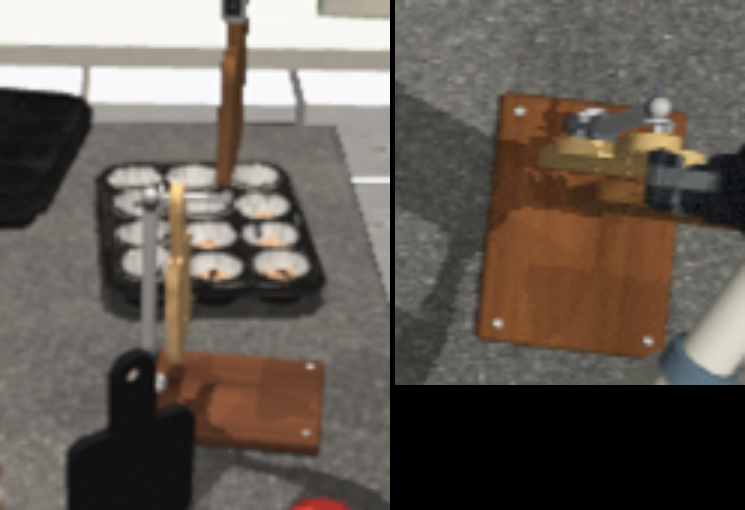

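Lifted cleanly. In the crop the board hangs upright above the peg at about (232,100), and the small board is undisturbed. The foot touch puts the knob's top at z≈0.231, so its centre is at ≈0.225. Now I feel for the knob with the hole.

```bash
cat > peg.py <<'E'
from h import *
K=np.array([.452,-.2212]); yaw=-.165; d=np.array([-np.cos(yaw),-np.sin(yaw)]); n=np.array([-np.sin(yaw),np.cos(yaw)])
H=.01165; o=[0,np.pi/2,yaw]
def at(s,dy=0,dz=0,zc=.2248):
    p=K+d*(s-.0705)+n*dy; return [p[0],p[1],zc+.04*(s-.0705)-H+dz]
def show(m):
    s=sense(); e=np.array(s['eef_pos']); r=e[:2]-K
    print(m,'t%.2f'%s['t'],'s%.4f dy%.4f z%.4f'%(.0705+r@d,r@n,e[2]),np.round(s['contact_force'],2),np.round(s['ft_torque'],3),'w%.3f'%s['width'])
E
python3 - <<'E'
from peg import *
e=sense()['eef_pos']
p=at(.11); move_linear([p[0],p[1],e[2]],o,velocity=.12); move_linear(at(.11),o,velocity=.15); dwell(.2); show('start')
for dy,dz in((0,0),(.0014,0),(-.0014,0),(0,-.0014),(0,.0014),(.0026,0),(-.0026,0)):
    move_linear(at(.092,dy,dz),o,velocity=.06)
    r=move_linear(at(.056,dy,dz),o,velocity=.03,f_stop=2.5); show((dy,dz,r))
    if not r: break
E
```

```text
start t13.07 s0.1097 dy-0.0001 z0.2155 [ 0.12  0.69 -1.97] [-0.024  0.052  0.026] w0.485
(0, 0, False) t14.87 s0.0561 dy0.0000 z0.2126 [-0.88 -0.5  -3.2 ] [ 0.051 -0.011  0.049] w0.484
```

```bash
python3 - <<'E'
from peg import *
im,_=camera('side'); it,_=camera('top')
a=cv2.resize(im[90:220,290:390],None,fx=4,fy=4,interpolation=cv2.INTER_CUBIC); b=cv2.resize(it[170:270,360:440],None,fx=4,fy=4,interpolation=cv2.INTER_CUBIC); z=np.zeros((520,725,3),np.uint8); z[:,:400]=a; z[:400,405:]=b; save('ins.png',z)
# probe sideways for the rod inside the hole
for dy in(.012,-.012):
    r=move_linear(at(.056,dy),o,velocity=.02,f_stop=2); show((dy,r)); move_linear(at(.056),o,velocity=.04)
r=move_linear(at(.056,0,-.012),o,velocity=.02,f_stop=2); show(('down',r)); move_linear(at(.056),o,velocity=.04)
E
```

```text
(0.012, True) t15.32 s0.0562 dy0.0033 z0.2119 [ 0.17 -4.11  0.15] [-0.496 -0.034  0.001] w0.482
(-0.012, True) t16.02 s0.0562 dy-0.0068 z0.2115 [ 1.48  1.92 -0.16] [ 0.379 -0.09  -0.027] w0.483
('down', True) t16.71 s0.0560 dy-0.0001 z0.2081 [-0.57  0.51  3.55] [-0.003  0.059  0.027] w0.484
```

View pics/ins.png

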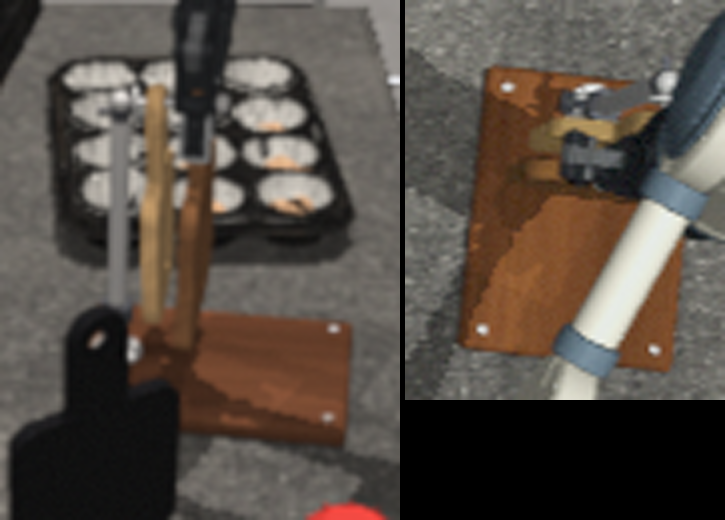

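The hole is on the rod. It has ±5 mm of side play, centred at dy=-1.8 mm, and the contact below agrees with that. Now I slide it back gently.

```bash
python3 - <<'E'
from peg import *
D=-.0018
move_linear(at(.050,D),o,velocity=.05); dwell(.1); show('ctr')
r=move_linear(at(.020,D),o,velocity=.012,f_stop=2); show(('push',r))
im,_=camera('side'); save('push.png',cv2.resize(im[90:220,290:390],None,fx=4,fy=4,interpolation=cv2.INTER_CUBIC))
E
```

```text
ctr t17.38 s0.0500 dy-0.0018 z0.2119 [-0.2   0.71 -1.82] [ 0.027 -0.     0.025] w0.485
('push', True) t18.96 s0.0304 dy-0.0017 z0.2102 [-0.12  0.63 -2.7 ] [ 0.041 -0.042 -0.053] w0.479
```

```bash
python3 - <<'E'
from peg import *
D=-.0018
for f in(3,4,5):
    r=move_linear(at(.012,D),o,velocity=.012,f_stop=f); show(('push',f,r)); dwell(.1); show('')
    if not r: break
im,d=camera('side'); it,_=camera('top')
a=cv2.resize(im[100:190,300:370],None,fx=6,fy=6,interpolation=cv2.INTER_CUBIC); b=cv2.resize(it[170:240,370:440],None,fx=5,fy=5,interpolation=cv2.INTER_CUBIC); z=np.zeros((540,780,3),np.uint8); z[:,:420]=a; z[:350,430:]=b; save('push2.png',z)
E
```

```text
('push', 3, True) t19.43 s0.0305 dy-0.0014 z0.2079 [-0.59  0.21 -2.2 ] [ 0.019 -0.017  0.021] w0.485
 t19.52 s0.0307 dy-0.0013 z0.2071 [ 0.24  0.44 -0.99] [-0.059 -0.074  0.027] w0.485
('push', 4, True) t19.95 s0.0303 dy-0.0014 z0.2067 [ 0.85 -0.79  3.81] [-0.     0.048  0.006] w0.482
 t20.05 s0.0303 dy-0.0013 z0.2067 [ 0.   -0.81  3.91] [-0.054  0.008 -0.009] w0.483
('push', 5, True) t20.48 s0.0303 dy-0.0013 z0.2067 [-1.12  0.16  4.26] [ 0.012  0.152 -0.002] w0.482
 t20.57 s0.0302 dy-0.0013 z0.2067 [-2.02  0.    3.4 ] [ 0.043  0.16  -0.001] w0.483
```

View pics/push2.png

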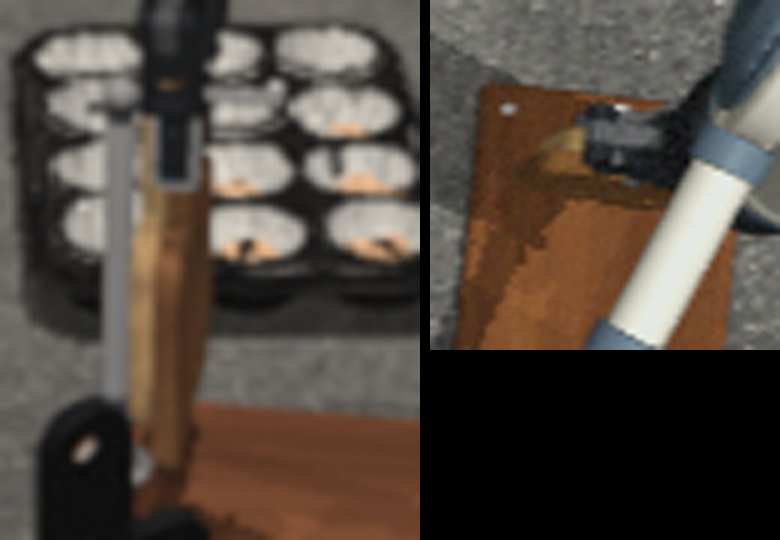

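```bash
python3 - <<'E'
from peg import *
D=-.0018
p=at(.0315,D); p[2]=.2085; move_linear(p,o,velocity=.03); dwell(.2); show('up')
for f in (4,6):
    p=at(.020,D); p[2]=.2085; r=move_linear(p,o,velocity=.01,f_stop=f); show(('push',f,r))
E
```

```text
up t21.12 s0.0317 dy-0.0017 z0.2077 [ 0.84 -0.34 -1.67] [ 0.017 -0.035  0.017] w0.481
('push', 4, True) t21.58 s0.0304 dy-0.0017 z0.2072 [-0.11 -0.25 -1.57] [-0.005 -0.047 -0.006] w0.485
('push', 6, True) t21.97 s0.0302 dy-0.0017 z0.2067 [-0.45  0.18  4.01] [-0.007  0.109  0.019] w0.483
```

```bash
python3 - <<'E'
from peg import *
grip(.72); dwell(.3); show('open')
e=sense()['eef_pos']; move_linear([e[0],e[1],.30],o,velocity=.08); show('up')
goto([.40,.05,.36],o); dwell(.3)
for c,(r0,r1,c0,c1),f in(('side',(100,200,295,375),5.5),('top',(180,250,370,440),5)):
    Ds=[camera(c) for _ in range(6)]; d=np.stack([x[1] for x in Ds]); d[d==0]=np.nan; d=np.nan_to_num(np.nanmedian(d,0)); im=Ds[-1][0]
    save(f'fin_{c}.png',cv2.resize(im[r0:r1,c0:c1],None,fx=f,fy=f,interpolation=cv2.INTER_CUBIC))
    P,u,v=pts(c,d)
    Q=P[((P>[.33,-.33,.012])&(P<[.58,-.1,.020])).all(1)]; print(c,'base',cv2.minAreaRect(Q[:,:2].astype(np.float32)*1000))
    for nm,z0,z1 in(('top',.19,.25),('mid',.13,.16),('low',.06,.12)):
        Q=P[((P>[.43,-.31,z0])&(P<[.56,-.13,z1])).all(1)]; s=(Q[:,:2]-[.5215,-.2328])@d_ if 0 else (Q[:,:2]-K)@np.array([-np.cos(yaw),-np.sin(yaw)])+.0705
        print(nm,len(Q),np.percentile(s,[5,25,50,75,95]).round(4),'zmax',Q[:,2].max().round(4))
a=cv2.imread('pics/fin_side.png');b=cv2.imread('pics/fin_top.png');z=np.zeros((550,795,3),np.uint8);z[:550,:440]=a;z[:350,445:]=b;cv2.imwrite('pics/fin.png',z)
E
```

```text
open t22.60 s0.0305 dy-0.0016 z0.2059 [-0.03  0.46 -0.55] [0.022 0.003 0.059] w0.720
up t23.93 s0.0306 dy-0.0016 z0.2992 [0.05 0.57 0.18] [-0.002  0.011  0.02 ] w0.721
side base ((449.52850341796875, -222.13662719726562), (152.30902099609375, 195.98861694335938), 82.15023803710938)
top 307 [-0.0087  0.0081  0.0209  0.0323  0.0624] zmax 0.2385
mid 186 [-0.0051  0.0058  0.0261  0.0352  0.036 ] zmax 0.16
low 318 [-0.0067  0.0037  0.0299  0.0369  0.038 ] zmax 0.1199
top base ((444.8604736328125, -221.47410583496094), (149.25936889648438, 199.34515380859375), 81.87926483154297)
top 352 [0.0001 0.0175 0.0293 0.038  0.0702] zmax 0.2405
mid 102 [0.0027 0.0293 0.0406 0.041  0.0413] zmax 0.1599
low 166 [-0.0008  0.0342  0.0423  0.043   0.0436] zmax 0.1197
```

View pics/fin.png

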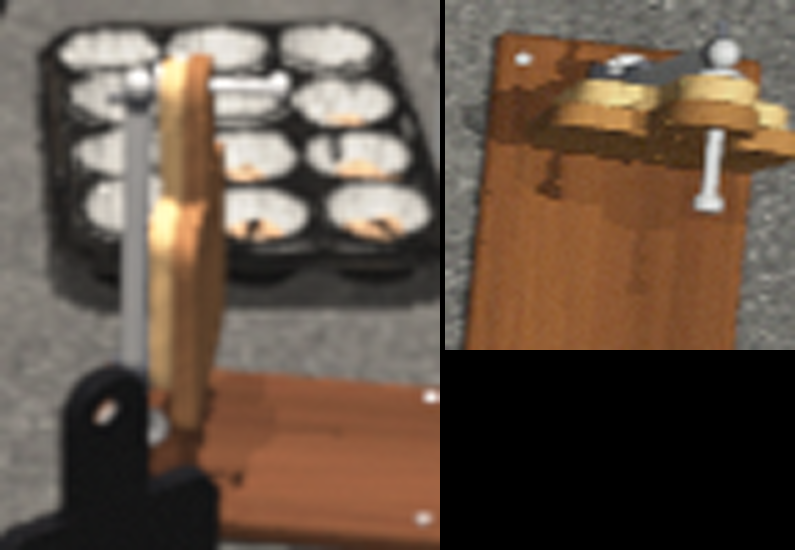

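Both boards look snug, but the pictures only resolve about 2 mm. I'll confirm by pushing lightly at peg height with the fingers straddling the rod.

```bash
python3 - <<'E'
from peg import *
D=-.0016
p=at(.058,D); goto([p[0],p[1],.30],o); grip(.26); show('above')
r=move_linear([p[0],p[1],.217],o,velocity=.06,f_stop=3); show(('down',r))
if not r:
    for f in (2,4,5):
        q=at(.038,D); r=move_linear([q[0],q[1],.217],o,velocity=.01,f_stop=f); show(('push',f,r)); dwell(.1)
        show('')
    q=at(.058,D); move_linear([q[0],q[1],.217],o,velocity=.03)
    move_linear([q[0],q[1],.30],o,velocity=.08); goto([.40,.05,.36],o); dwell(.3)
im,_=camera('side');it,_=camera('top');z=np.zeros((550,795,3),np.uint8)
z[:,:440]=cv2.resize(im[100:200,295:375],None,fx=5.5,fy=5.5,interpolation=cv2.INTER_CUBIC);z[:350,445:]=cv2.resize(it[180:250,370:440],None,fx=5,fy=5,interpolation=cv2.INTER_CUBIC); save('fin2.png',z)
E
```

```text
above t27.54 s0.0580 dy-0.0012 z0.3002 [ 0.16 -0.43  0.07] [-0.071 -0.02  -0.004] w0.259
('down', False) t29.07 s0.0578 dy-0.0016 z0.2175 [-1.02  0.35 -0.15] [0.002 0.039 0.004] w0.260
('push', 2, True) t30.14 s0.0489 dy-0.0015 z0.2162 [-1.22  0.25  1.01] [ 0.019  0.119 -0.001] w0.261
 t30.24 s0.0491 dy-0.0015 z0.2158 [0.42 0.12 0.34] [-0.067 -0.036 -0.008] w0.260
('push', 4, True) t30.66 s0.0486 dy-0.0014 z0.2149 [-0.17 -0.04  0.61] [ 0.02   0.062 -0.011] w0.262
 t30.76 s0.0488 dy-0.0013 z0.2144 [ 0.8  -0.25 -0.84] [ 0.048  0.046 -0.016] w0.257
('push', 5, True) t31.17 s0.0485 dy-0.0013 z0.2136 [-0.9   0.29  1.04] [0.016 0.009 0.005] w0.261
 t31.27 s0.0486 dy-0.0012 z0.2131 [-1.2   0.53  0.31] [-0.007  0.04  -0.002] w0.260
```

View pics/fin2.png

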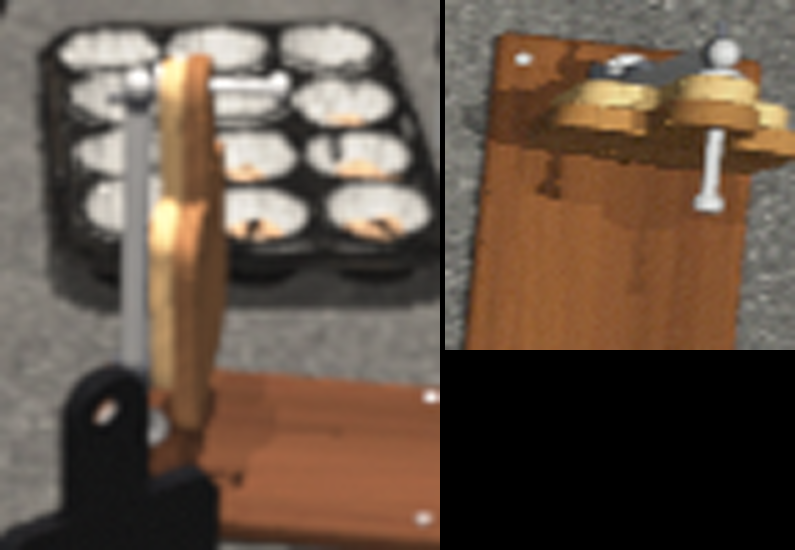

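The push met a hard stop at once, and the boards did not move. Handing in.

```bash
python3 -c "
from h import *
s=sense(); print(s['t'],s['eef_pos']); print(job_done())"
```

```text
34.4417 [0.40017054 0.04960246 0.35980259]
the job is handed in; nothing more can be done
None
```

The larger wooden board now hangs on the peg in front of the small one. I pushed both back until they met a hard stop, which I take to be the collar, then let go and moved the arm clear. The job was handed in at 34.4 s.

- **Finding the peg:** I touched the top of the knob with the board's lower edge to get its height. The hole then went over the knob on the first try. Side play on the rod measured about 10 mm, as expected for a 16 mm hole on a 6 mm rod.
- **Snug against the collar:** Repeated pushes stopped within 0.3 mm of the same place, about where two boards against the collar should end. After release, a second push with the fingers straddling the rod (stop limits 2, 4 and 5 N) moved the boards less than half a millimetre.
- **Stand and small board:** The stand's base measured within about 0.7 mm of where it started, measured before that second push. In the last pictures both boards hang close together with no gap I could see.

**Checks that disagreed or were left out:** The two cameras differ by about 5 mm in x. A rough reading of their depth put the larger board's front face 2–4 mm farther out than expected, but the picture pixels and the touch tests put it against the collar. I trusted the touch tests. I did not re-measure the jar, timer or rack at the end; the arm's moves never came near the jar or timer.

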